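Fetch the flat-sided flask from its tilt-out bin

TASK

Fetch the flat-sided flask from its tilt-out bin: first move the suction canister from in front of that bin and stand it on the middle of the small square ribbed mat, then tilt the bin out, lift out the flask and stand it upright in the steel tray. Push the bin fully shut again, never tip the canister over, leave the two other bottles in their bins and do not disturb the carton, the jar or the black case.

Things in the scene. Friction and masses are not known exactly. Their poses are not given: they have to be found in the camera images.
- unit: fixed unit of three tilt-out bins side by side, 314 wide (y) x 140 deep (x) x 194 mm high, dark grey bins, aluminium edges, clear roof, back and ends. Origin on the counter under the bins' common pivot line at mid width; own -x is its front (faces the robot, up to 0.18 rad off), y is left. Pivot line: along y at x = 0, 10 mm above the counter. Bins are centred at y = +100, 0, -100 mm, each 94 wide
- roof_edge (a point): middle of the front edge of the unit's clear roof (35 mm behind the pivot line, top 194 mm above the counter; axes as the unit). The roof runs 90 mm back from here over all three bins, so that nothing can be lifted out of a shut bin
- bin_left (a joint): tilt of the left bin (y = +100 mm of the unit) about the pivot line, rad: 0 shut, grows as its top tilts out towards the robot, 0.8 at the stop. Stiff hinge: stays where it is left; 2 to 5 N at the tab moves it. At about 0.7 the contents are clear of the roof and can be drawn out along the bin's own upward direction
- bin_middle (a joint): tilt of the middle bin (y = 0), as the left one. Inside of every shut bin, unit frame: floor 16 mm above the counter, inner front wall's face at x = +34 mm up to 106 mm high, side and rear walls up to 96 mm high, 56 deep (x) and 86 wide (y)
- bin_right (a joint): tilt of the right bin (y = -100 mm), as the left one. Front panel of every bin: 8 mm thick, centred on x = 0, clear and 94 wide up to 148 mm above the counter, above that a dark grey pull tab 50 wide up to 230 mm
- tab_left (a point): middle of the top edge of the left bin's pull tab (50 wide, 8 thick), 220 mm from the pivot line; moves with the bin, z runs up along the tab, x is its thickness. 31 mm of free space behind the tab to the roof's front edge, free above the roof: hook behind it or pinch it from above; push its front to shut the bin
- tab_middle (a point): the same point of the middle bin's pull tab
- tab_right (a point): the same point of the right bin's pull tab
- flask_mid (a point): the flask to fetch: upright white plastic block bottle with flat sides, 44 (its x) x 56 (its y) x 132 mm high plus a 10 mm round cap 26 across, about 0.15-0.31 kg, standing in one of the three bins (any), x and y nearly along the unit's. Point at the body's centre, 66 mm above its underside; z is up along the flask. In a tilted bin it slides forward and leans on its inner front wall, up to 0.1 rad more than the bin
- round_bottle_mid (a point): round white bottle 50 across and 140 mm high in another bin; its centre, half-way up. Stays there
- cone_bottle_mid (a point): round conical white bottle 56 across at the foot, narrow neck, 135 mm high in another bin; its centre, half-way up. Stays there
- canister_spout (a point): suction canister: clear cup with a green lid 82 across, 60 across at the foot, with an upright central round spout 26 across rising 42 mm from the lid's top at 117 mm to 159 mm; about 0.3 kg. Point on the spout's axis 138 mm above the underside; z up. It starts standing 90 to 130 mm in front of the front panel of the bin that holds the flask, inside its swing
- mat: square black ribbed rubber mat, 150 x 150 x 3 mm, fixed flat on the counter at one side; origin at the middle of its underside
- tray: open steel tray 180 (its x) x 140 (its y) x 35 mm high, walls and floor 4 mm, fixed on the counter at the other side; origin at the middle of its underside
- carton: bystander: cardboard carton 55 x 95 x 75 mm high standing beyond the tray; origin at the middle of its underside
- jar: bystander: grey jar with white lid, 66 across, 116 mm high, beyond the mat; origin at the middle of its underside
- case: bystander: black case 45 (x) x 150 (y) x 26 mm lying between the robot and the unit; origin at the middle of its underside
Things that resemble listed ones, but are neither listed nor needed, are in the scene too. Of the things that look like the tray, the largest one is meant.

How it is judged:
By the outcome, as a careful person would: the job done as asked, in the order asked, and still so for the second after the job is handed in, with the robot touching nothing.
It also fails if it takes over 72 s, if anything falls off the work surface, if the arm or the gripper's body presses on something with over 40 N, if the wrist force passes 120 N, or if a joint passes its speed limit or range.

ROBOT

A 7-joint arm with a two-finger parallel gripper is mounted at the origin on the work surface. World frame = base frame: x ahead of the robot, y to its left, z up, the work surface at z = 0. Lengths are in m, angles in rad, forces in N, time in s.
With the tool pointing down it reaches from about 0.4 to 0.85 m from the base axis. Payload 4.5 kg.
Tool frame: the origin (TCP) lies between the finger pads; the fingertips stand 11 mm ahead of it and the grasp point (between the pads) lies 8 mm behind it (r.nose_length is the distance from the TCP to the fingertips, in m); z points along the fingers, y is the line along which they close (so a half turn about z gives the same grasp; the last joint's range is limited). The gripper opens to 88 mm and grips with 3 to 60 N. Pads are 18 mm wide; open, the fingers measure 123 mm over their backs; the gripper's body (75 mm by 187 mm) begins 45 mm behind the grasp point.
Start: joints at [1.27, 0.689, -0.195, 1.565, 0.157, 0.902, -0.215], TCP at [0.205, -0.59, 0.25] pointing down, gripper open.
Joint ranges: [-3.01, 3.01], [-0.46, 2.08], [-1.47, 1.51], [0.13, 2.56], [-1, 4.14], [0.04, 2.09], [-2.66, 2.66]. Speed limits (rad/s): [2.57, 2.57, 3.14, 3.14, 3.14, 3.14, 3.14].

INTERFACE

Orientations are given as a unit quaternion [x, y, z, w].
In Python, from plant import get_state, snapshot, camera_model, r gives the robot as it stands.
- The arm moves only by the shell command python3 -m inch 'ROWS' [FORCE]. ROWS is text: rows parted by semicolons, each of 7 numbers parted by spaces: the opening, from -1 (shut) to 1 (fully open), then the shift along the tool's x, y, z in m, then the turn, a rotation vector about the tool's x, y, z in rad. A call has 1 to 20 rows; each row shifts and turns the commanded pose from where the row before left it, along the tool's axes as they then stand; what a row does not reach is not made up. A row lasts 1/12 s, in which the tool goes at most 41.7 mm and 7.16 degrees, less where a joint would pass 70% of its speed; a pose out of reach is approached as far as the arm can. A call is refused whole if a number of a shift passes 0.0417 or a number of a turn 0.125, either way. A call with a gripper value outside its range is refused whole. The fingers move at their own pace and stop on an object; FORCE is the grip in N (left out, the last holds). Time passes only in rows, so rows that do not move let the fingers close. It gives the time, the measured TCP pose, the force, the opening and the grip force at its end, in the units of the state.
- get_state(): the state, without advancing time (a new reading comes with each control period).
- snapshot(name): name is "scene" or "top" or "wrist"; returns (picture, depth): 480x640x3 uint8, red, green, blue; 480x640 float32, m along the optical axis (not along the pixel's ray), 0 where there is no reading.
- camera_model(name): a dict with "intrinsics" (3x3 intrinsics, pixels), "view" (4x4, takes a point from world to camera coordinates). Camera axes: x right, y down, z forward; pixel columns grow to the right and rows downward; lengths in m; the calibration is good to about 2 mm. A picture is of the moment at which its call begins: read the wrist's pose just before it. camera_model takes no time and is no camera call; for the wrist camera it gives the pose at the moment of the call.
- r.finish_job(): hands the job in; it is judged then, once.
The state is a dict: "clock": time; "q": joint angles; "qd": joint speeds; "joint_torque": joint torques, N m; "tool_pos": TCP position; "eef_rot": TCP orientation; "contact_force": force on the tool from outside, world axes, zero at the start; "moment": the same for the moment, N m; "opening": opening from 0.0 (shut) to 1.0 (fully open); "finger_force": force on a finger pad.
Only numpy, scipy, OpenCV 4.12 (cv2) and the standard library are available. Lean on these libraries where they do the work, as an engineer would, in place of code of your own. Each camera call takes 0.05 s, during which the arm holds its last target. There are 200 camera calls.

## Working session

There is one attempt and no reset: what is moved stays moved. The work goes in short steps, Python scripts to look and compute and a shell command to move; the robot and the scene stay as the last step left them, time stands still between calls to the robot, and variables do not carry over. Pictures are saved under pics/ and viewed, at most 10 in all, crops included, and the job is handed in when it is done.

```bash
ls; mkdir -p pics
cat > h.py <<'E'
import numpy as np, cv2
from plant import get_state, snapshot, camera_model, r
from scipy.spatial.transform import Rotation as R
def world(cam,uv,d):
    K=np.array(cam["intrinsics"]);V=np.array(cam["view"])
    p=np.linalg.inv(K)@np.array([uv[0],uv[1],1.])*d
    return np.linalg.inv(V)[:3,:]@np.append(p,1)
def cloud(cam,D):
    K=np.array(cam["intrinsics"]);V=np.array(cam["view"])
    v,u=np.mgrid[:480,:640]
    P=np.stack([u*D,v*D,D],-1)@np.linalg.inv(K).T
    I=np.linalg.inv(V)
    return P@I[:3,:3].T+I[:3,3]
def snap(n,f):
    c=camera_model(n);p,d=snapshot(n)
    cv2.imwrite(f"pics/{f}.png",p[:,:,::-1]);np.savez(f"pics/{f}.npz",d=d,K=c["intrinsics"],V=c["view"],p=p)
    return dict(c),p,d
def load(f):
    z=np.load(f"pics/{f}.npz");return {"intrinsics":z["K"],"view":z["V"]},z["p"],z["d"]
E
python3 - <<'E'
from h import *
s=get_state();print({k:np.round(v,3) for k,v in s.items()})
print(R.from_quat(s["eef_rot"]).as_matrix().round(3))
for n in("scene","top"):
    c,p,d=snap(n,n+"0"); print(n,np.linalg.inv(np.array(c["view"])).round(3).tolist())
E
```

```text
pics
{'clock': np.float64(0.0), 'q': array([ 1.27 ,  0.69 , -0.195,  1.566,  0.157,  0.902, -0.215]), 'qd': array([-0.   , -0.001, -0.002, -0.001,  0.002, -0.   , -0.001]), 'joint_torque': array([-0.0000e+00, -5.2756e+01, -1.2670e+00, -1.5343e+01, -5.3000e-02,
        7.0000e-03,  0.0000e+00]), 'tool_pos': array([ 0.205, -0.59 ,  0.249]), 'eef_rot': array([ 0.986,  0.167, -0.   , -0.001]), 'contact_force': array([-0.396, -0.07 ,  0.159]), 'moment': array([-0.042,  0.012, -0.03 ]), 'finger_force': np.float64(0.0), 'opening': np.float64(1.0)}
[[ 0.944  0.329 -0.001]
 [ 0.329 -0.944  0.002]
 [-0.    -0.002 -1.   ]]
scene [[-0.342, 0.65, -0.678, 1.282], [0.94, 0.227, -0.257, 0.291], [-0.013, -0.725, -0.688, 0.936], [0.0, 0.0, 0.0, 1.0]]
top [[0.012, -0.994, 0.106, 0.401], [-1.0, -0.014, -0.018, 0.012], [0.019, -0.106, -0.994, 1.182], [0.0, 0.0, 0.0, 1.0]]
```

View pics/top0.png

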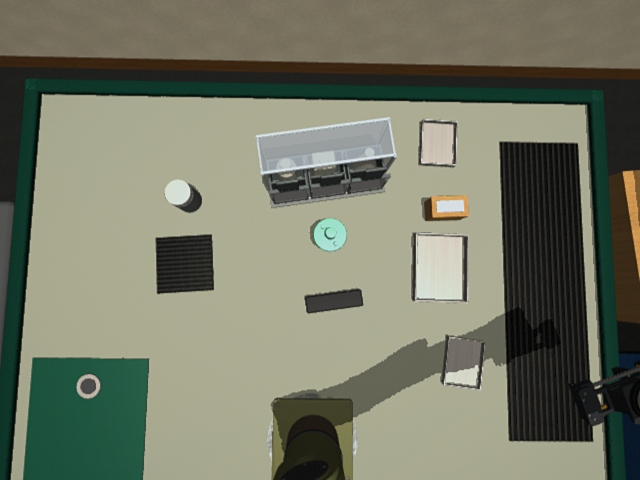

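View pics/scene0.png

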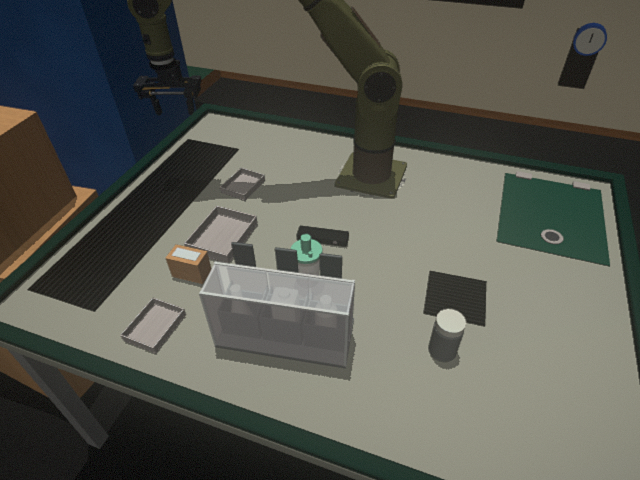

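The top view shows the canister's spout at (330,233), the mat's corners at about (156,237)-(213,292), the tray at (413,233)-(467,301), and the unit's roof at (257,135)-(395,155). The flask looks to be in the middle bin at (325,160). The scene view has the tabs at (243,253), (287,258) and (330,265).

Run:
```python
from h import *
c,p,d=load("top0");X=cloud(c,d)
def at(n,u,v):print(n,(u,v),X[v,u].round(3))
for n,u,v in[("spout",330,233),("lid",320,240),("matc",185,264),("mat1",158,239),("mat2",211,237),("mat3",212,290),("mat4",159,292),("jar",178,190),("carton",450,206),("trayc",440,267),("case",334,300),("roofL",260,137),("roofR",392,120),("roofFL",270,172),("roofFR",392,154),("counter",370,270)]:at(n,u,v)
# tray rim corners: points z 0.025-0.05 in region
def reg(lo,hi,zl,zh):
    return X[(X[...,0]>lo[0])&(X[...,0]<hi[0])&(X[...,1]>lo[1])&(X[...,1]<hi[1])&(X[...,2]>zl)&(X[...,2]<zh)]
uu=X[225:310,405:475].reshape(-1,3);t=uu[(uu[:,2]>.025)&(uu[:,2]<.05)];print("tray",cv2.minAreaRect(t[:,:2].astype(np.float32)),len(t))
uu=X[210:260,305:355].reshape(-1,3)
for a,b in((.14,.18),(.108,.13)):
    t=uu[(uu[:,2]>a)&(uu[:,2]<b)];print("can",t.mean(0).round(4),t.min(0),t.max(0),len(t))
img=p;g=cv2.cvtColor(p[225:305,145:225],cv2.COLOR_RGB2GRAY)<70
v,u=np.nonzero(g);q=X[225+v,145+u];print("mat",cv2.minAreaRect(q[:,:2].astype(np.float32)))
uu=X[100:215,245:400].reshape(-1,3)
t=uu[(uu[:,2]>.205)&(uu[:,2]<.25)];print("tabs",len(t))
for k in t[::max(1,len(t)//40)]:print(k.round(3))
t=uu[(uu[:,2]>.18)&(uu[:,2]<.203)];print("roof",len(t),cv2.minAreaRect(t[:,:2].astype(np.float32)))
cs,ps,ds=load("scene0");XS=cloud(cs,ds)
q=XS[235:300,200:360].reshape(-1,3);t=q[(q[:,2]>.2)&(q[:,2]<.25)];print("stabs",len(t))
_,l,ce=cv2.kmeans(t.astype(np.float32),3,None,(3,50,1e-4),5,2);print(ce,[t[l[:,0]==i].max(0).round(3) for i in range(3)],[t[l[:,0]==i].min(0).round(3) for i in range(3)])
big=cv2.resize(p[100:260,240:400],(640,640),interpolation=2)
sb=cv2.resize(ps[225:365,195:365],(680,560),interpolation=2)
cv2.imwrite("pics/crop1.png",np.hstack([cv2.resize(big,(400,400)),cv2.resize(sb,(400,400))])[:,:,::-1])
```

```text
spout (330, 233) [ 0.519 -0.036  0.162]
lid (320, 240) [ 0.507 -0.014  0.116]
matc (185, 264) [0.449 0.343 0.005]
mat1 (158, 239) [ 0.515  0.419 -0.001]
mat2 (211, 237) [0.522 0.277 0.003]
mat3 (212, 290) [ 0.381  0.27  -0.001]
mat4 (159, 292) [0.374 0.408 0.003]
jar (178, 190) [0.625 0.337 0.116]
carton (450, 206) [ 0.602 -0.346  0.08 ]
trayc (440, 267) [ 0.449 -0.341  0.001]
case (334, 300) [ 0.359 -0.054  0.03 ]
roofL (260, 137) [0.737 0.13  0.193]
roofR (392, 120) [ 0.858 -0.214 -0.   ]
roofFL (270, 172) [0.654 0.105 0.197]
roofFR (392, 154) [ 0.7   -0.176  0.198]
counter (370, 270) [ 0.439 -0.152 -0.003]
tray ((0.4485132098197937, -0.33534809947013855), (0.14241841435432434, 0.17986606061458588), 88.51838684082031) 543
can [ 0.5212 -0.0362  0.1587] [ 0.50989242 -0.04770155  0.14022621] [ 0.53377882 -0.02422906  0.16449892] 99
can [ 0.521  -0.0367  0.1179] [ 0.48212713 -0.07705278  0.10831086] [0.56160954 0.00374392 0.12996472] 755
mat ((0.4595695734024048, 0.2186521291732788), (0.148195281624794, 0.4044182300567627), 4.222009181976318)
tabs 389
[ 0.662 -0.149  0.233]
[ 0.66  -0.
[... 672 characters left out ...]

[0.628 0.048 0.229]
[0.625 0.083 0.229]
[0.626 0.064 0.229]
[0.626 0.044 0.23 ]
[0.622 0.074 0.232]
[0.623 0.055 0.231]
[0.621 0.086 0.229]
[0.621 0.066 0.229]
[0.625 0.046 0.214]
[0.62  0.075 0.223]
[0.623 0.055 0.212]
[0.62  0.076 0.212]
[0.619 0.08  0.205]
roof 5543 ((0.7024000287055969, -0.024872571229934692), (0.13307560980319977, 0.3159070909023285), 8.976948738098145)
stabs 754
[[ 0.6585187  -0.1302591   0.21736263]
 [ 0.6271009   0.0661138   0.21731862]
 [ 0.6427956  -0.03155488  0.21717803]] [array([ 0.665, -0.106,  0.232]), array([0.632, 0.09 , 0.232]), array([ 0.649, -0.008,  0.231])] [array([ 0.649, -0.155,  0.2  ]), array([0.616, 0.041, 0.2  ]), array([ 0.631, -0.057,  0.2  ])]
```

View pics/crop1.png

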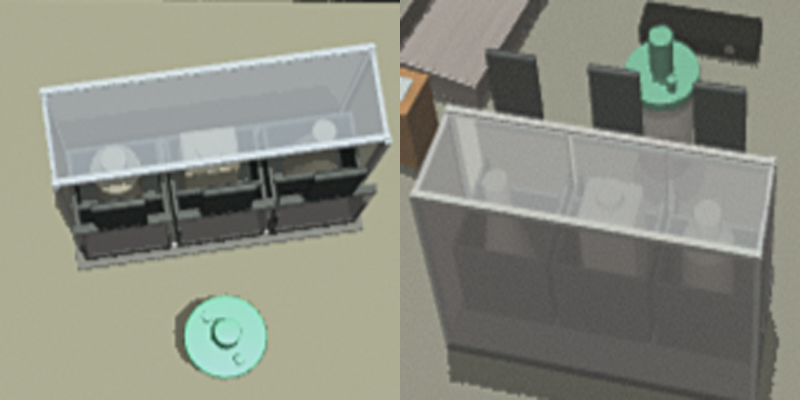

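The crop shows the flask (square body, round cap) in the middle bin, at (605,210) in the right half. The lid's nubs sit clear of the current finger line, so I can keep this yaw and move over the canister.

```bash
cat >> h.py <<'E'
def to(x,y,z,n=None):
    s=get_state();M=R.from_quat(s["eef_rot"]).as_matrix()
    d=M.T@(np.array([x,y,z])-s["tool_pos"]);k=int(np.ceil(np.linalg.norm(d)/.04))
    print("clock %.2f"%s["clock"],"tcp",s["tool_pos"].round(4),"delta tool",d.round(4),"rows",k,"per row",(d/max(k,1)).round(4),"F",np.round(s["contact_force"],1),"open %.3f"%s["opening"])
E
python3 -m inch '1 .03 -.0262 0 0 0 0;1 .03 -.0262 0 0 0 0;1 .03 -.0262 0 0 0 0;1 .03 -.0262 0 0 0 0;1 .03 -.0262 0 0 0 0;1 .03 -.0262 0 0 0 0;1 .03 -.0262 0 0 0 0;1 .03 -.0262 0 0 0 0;1 .03 -.0262 0 0 0 0;1 .03 -.0262 0 0 0 0;1 .03 -.0262 0 0 0 0;1 .03 -.0262 0 0 0 0;1 .03 -.0262 0 0 0 0;1 .03 -.0262 0 0 0 0;1 .03 -.0262 0 0 0 0;1 .03 -.0262 0 0 0 0;1 0 0 0 0 0 0'
python3 - <<'E'
from h import *
to(.521,-.0363,.14)
c,p,d=snap("wrist","w1");X=cloud(c,d)
m=(X[...,2]>.145)&(X[...,2]<.175)&(abs(X[...,0]-.521)<.06)&(abs(X[...,1]+.036)<.06)
q=X[m];print("spout",len(q),q.mean(0).round(4),q.min(0).round(3),q.max(0).round(3))
E
```

```text
clock: 1.52
tool_pos: [0.5251, -0.0265, 0.2498]
eef_rot: [0.985, 0.173, 0.003, -0.003]
contact_force: [-0.2, 0.1, 0.5]
opening: 0.999
finger_force: 0.0
clock 1.52 tcp [ 0.5251 -0.0265  0.2498] delta tool [-0.0079  0.0083  0.1097] rows 3 per row [-0.0026  0.0028  0.0366] F [-0.2  0.1  0.5] open 0.999
spout 1065 [ 0.522  -0.0338  0.1574] [ 0.508 -0.047  0.145] [ 0.533 -0.022  0.161]
```

```bash
python3 -m inch '1 -.004 .004 .02 0 0 0;1 -.004 .004 .03 0 0 0;1 0 0 .03 0 0 0;1 0 0 .02 0 0 0;1 0 0 .01 0 0 0;-1 0 0 0 0 0 0;-1 0 0 0 0 0 0;-1 0 0 0 0 0 0;-1 0 0 0 0 0 0;-1 0 0 0 0 0 0;-1 0 0 0 0 0 0;-1 0 0 0 0 0 0' 25
python3 - <<'E'
from h import *
to(.448,.3435,.27)
E
```

```text
clock: 2.57
tool_pos: [0.5163, -0.0468, 0.1403]
eef_rot: [0.986, 0.167, 0.001, 0.0]
contact_force: [-0.5, 0.8, -0.4]
opening: 0.498
finger_force: 0.4
clock 2.57 tcp [ 0.5163 -0.0468  0.1403] delta tool [ 0.0638 -0.391  -0.1298] rows 11 per row [ 0.0058 -0.0355 -0.0118] F [-0.5  0.8 -0.4] open 0.498
```

```bash
python3 -m inch '1 0 0 0 0 0 0;1 0 0 0 0 0 0;1 0 0 0 0 0 0;1 .008 -.0093 0 0 0 0;1 0 0 0 0 0 0;1 0 0 0 0 0 0'
python3 - <<'E'
from h import *
to(.5212,-.0353,.14)
c,p,d=snap("top","t2");X=cloud(c,d)
c,p,d=snap("wrist","w2");X=cloud(c,d)
m=(X[...,2]>.112)&(X[...,2]<.122)&(abs(X[...,0]-.521)<.06)&(abs(X[...,1]+.036)<.06)
q=X[m].astype(np.float32);print("lid",len(q),cv2.minEnclosingCircle(q[:,:2]))
E
```

```text
clock: 3.07
tool_pos: [0.5211, -0.034, 0.1397]
eef_rot: [0.986, 0.168, 0.0, -0.0]
contact_force: [-0.5, -1.3, 0.1]
opening: 0.928
finger_force: 0.0
clock 3.07 tcp [ 0.5211 -0.034   0.1397] delta tool [-0.0003  0.0012 -0.0003] rows 1 per row [-0.0003  0.0012 -0.0003] F [-0.5 -1.3  0.1] open 0.928Traceback (most recent call last):
  File "<stdin>", line 6, in <module>
cv2.error: OpenCV(4.12.0) /io/opencv/modules/imgproc/src/shapedescr.cpp:201: error: (-215:Assertion failed) count >= 0 && (depth == CV_32F || depth == CV_32S) in function 'minEnclosingCircle'
```

View pics/w2.png

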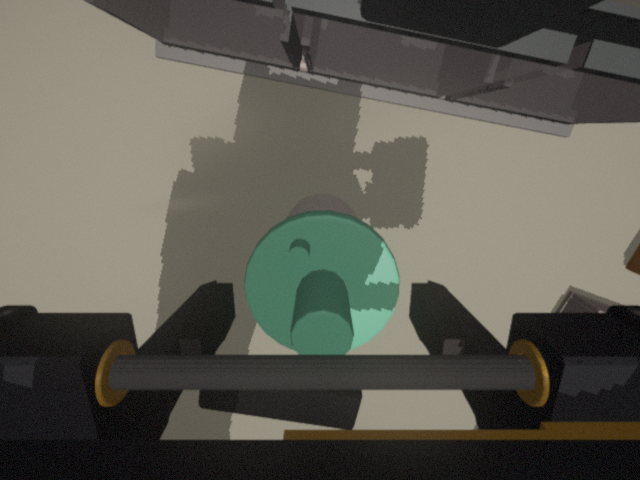

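The wrist view shows the spout upright at (322,330), centred between the pads at (235,310) and (410,310). I'll close on it.

```bash
python3 -m inch '-1 0 0 0 0 0 0;-1 0 0 0 0 0 0;-1 0 0 0 0 0 0;-1 0 0 0 0 0 0;-1 0 0 0 0 0 0;-1 0 0 0 0 0 0;-1 0 0 0 0 0 0;-1 0 0 0 0 0 0;-1 0 0 0 0 0 0;-1 0 0 0 0 0 0;-1 0 0 0 0 0 0;-1 0 0 0 0 0 0' 25
python3 -m inch '-1 0 0 -.005 0 0 0;-1 0 0 -.02 0 0 0;-1 0 0 -.02 0 0 0;-1 0 0 -.015 0 0 0;-1 0 0 0 0 0 0;-1 0 0 0 0 0 0'
python3 - <<'E'
from h import *
to(.448,.3435,.20)
E
```

```text
clock: 4.17
tool_pos: [0.5205, -0.0352, 0.1397]
eef_rot: [0.986, 0.167, -0.0, -0.0]
contact_force: [-0.1, 1.0, 0.3]
opening: 0.286
finger_force: 25.0
clock: 4.67
tool_pos: [0.5207, -0.0356, 0.2001]
eef_rot: [0.986, 0.166, 0.001, 0.0]
contact_force: [-1.0, -0.9, -3.9]
opening: 0.29
finger_force: 25.0
clock 4.67 tcp [ 0.5207 -0.0356  0.2001] delta tool [ 5.58e-02 -3.82e-01 -1.00e-04] rows 10 per row [ 0.0056 -0.0382 -0.    ] F [-1.  -0.9 -3.9] open 0.290
```

```bash
python3 -m inch '-1 .002 -.012 0 0 0 0;-1 .004 -.025 0 0 0 0;-1 .0045 -.031 0 0 0 0;-1 .0045 -.031 0 0 0 0;-1 .0045 -.031 0 0 0 0;-1 .0045 -.031 0 0 0 0;-1 .0045 -.031 0 0 0 0;-1 .0045 -.031 0 0 0 0;-1 .0045 -.031 0 0 0 0;-1 .0045 -.031 0 0 0 0;-1 .0045 -.031 0 0 0 0;-1 .0045 -.031 0 0 0 0;-1 .004 -.022 0 0 0 0;-1 .002 -.012 0 0 0 0;-1 .001 -.005 0 0 0 0;-1 0 0 0 0 0 0;-1 0 0 0 0 0 0;-1 0 0 0 0 0 0'
python3 - <<'E'
from h import *
to(.448,.3435,.1435)
c,p,d=snap("top","t3");X=cloud(c,d)
q=X[200:320,120:250].reshape(-1,3)
t=q[(q[:,2]>.16)&(q[:,2]<.19)&(q[:,0]<.53)];print(len(t),t.mean(0).round(3))
E
```

```text
clock: 6.17
tool_pos: [0.4491, 0.3456, 0.1994]
eef_rot: [0.986, 0.165, -0.0, 0.001]
contact_force: [-0.3, -0.5, -3.1]
opening: 0.288
finger_force: 25.0
clock 6.17 tcp [0.4491 0.3456 0.1994] delta tool [-0.0017  0.0015  0.0559] rows 2 per row [-0.0009  0.0008  0.0279] F [-0.3 -0.5 -3.1] open 0.288
316 [0.435 0.332 0.177]
```

```bash
python3 -m inch '-1 -.001 .001 .015 0 0 0;-1 0 0 .02 0 0 0;-1 0 0 .01 0 0 0;-1 0 0 .005 0 0 0;-1 0 0 .003 0 0 0;-1 0 0 .001 0 0 0;-1 0 0 0 0 0 0;-1 0 0 0 0 0 0'
python3 -m inch '-1 0 0 .0015 0 0 0;-1 0 0 0 0 0 0;-1 0 0 0 0 0 0'
```

```text
clock: 6.88
tool_pos: [0.4483, 0.3472, 0.1463]
eef_rot: [0.986, 0.167, 0.001, -0.0]
contact_force: [0.5, -0.9, -2.8]
opening: 0.285
finger_force: 25.0
clock: 7.13
tool_pos: [0.4479, 0.347, 0.1444]
eef_rot: [0.986, 0.167, 0.0, -0.0]
contact_force: [-0.1, 0.2, -3.0]
opening: 0.288
finger_force: 25.0
```

```bash
python3 -m inch '-1 -.001 .003 .0012 0 0 0;-1 0 0 .0006 0 0 0;-1 0 0 0 0 0 0;-1 0 0 0 0 0 0'
python3 -m inch '.2 0 0 0 0 0 0;.2 0 0 0 0 0 0;.2 0 0 0 0 0 0;1 0 0 0 0 0 0;1 0 0 0 0 0 0;1 0 0 0 0 0 0;1 0 0 0 0 0 0;1 0 0 0 0 0 0;1 0 0 -.03 0 0 0;1 0 0 -.04 0 0 0;1 0 0 -.04 0 0 0;1 0 0 -.02 0 0 0;1 0 0 0 0 0 0'
python3 - <<'E'
from h import *
to(.448,.3435,.1435)
c,p,d=snap("wrist","w3");X=cloud(c,d)
q=X.reshape(-1,3);q=q[np.hypot(q[:,0]-.448,q[:,1]-.344)<.1]
t=q[(q[:,2]>.155)&(q[:,2]<.17)];print("spout",len(t),t.mean(0).round(3))
g=cv2.cvtColor(p,cv2.COLOR_RGB2GRAY)
M=(g<75)&(abs(X[...,2])<.012)&(np.hypot(X[...,0]-.448,X[...,1]-.344)<.13)
print(M.sum(),cv2.minAreaRect(X[M][:,:2].astype(np.float32)))
E
```

```text
clock: 7.47
tool_pos: [0.4481, 0.3434, 0.1427]
eef_rot: [0.986, 0.167, 0.0, 0.0]
contact_force: [-0.2, -0.4, 1.1]
opening: 0.287
finger_force: 25.0
clock: 8.55
tool_pos: [0.4503, 0.3456, 0.2775]
eef_rot: [0.986, 0.166, 0.004, -0.003]
contact_force: [0.4, 0.1, -0.3]
opening: 1.006
finger_force: 0.0
clock 8.55 tcp [0.4503 0.3456 0.2775] delta tool [-0.0041  0.0017  0.1339] rows 4 per row [-0.001   0.0004  0.0335] F [ 0.4  0.1 -0.3] open 1.006
spout 827 [0.449 0.344 0.161]
8610 ((0.4479871392250061, 0.3483620285987854), (0.1518101841211319, 0.1522599160671234), 3.9517242908477783)
```

View pics/w3.png

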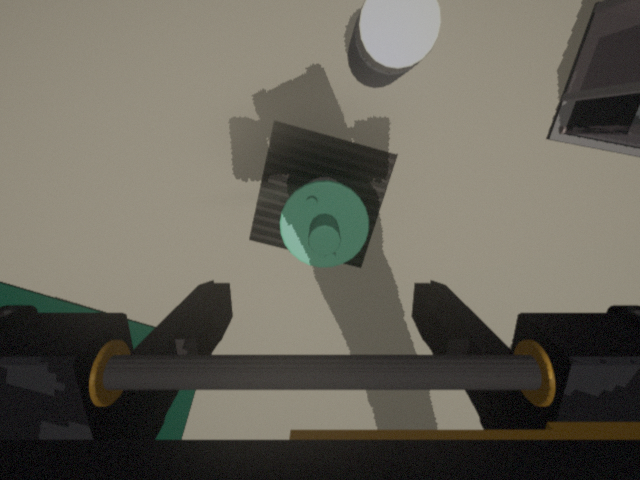

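The canister stands upright on the mat: spout at (322,238), mat around it, and both measured within 4 mm of each other. Next is the middle tab.

Run:
```python
from h import *
to(.640,-.032,.30);s=get_state();print(s["q"].round(2))
c=camera_model("wrist");M=R.from_quat(s["eef_rot"]).as_matrix();I=np.linalg.inv(np.array(c["view"]))
print("cam in tool",(M.T@(I[:3,3]-s["tool_pos"])).round(3),(M.T@I[:3,:3]).round(2).tolist())
```

```text
clock 8.60 tcp [0.449  0.3447 0.2748] delta tool [ 0.0568  0.4184 -0.0258] rows 11 per row [ 0.0052  0.038  -0.0023] F [-0. -0. -1.] open 0.998
[-0.72  0.57 -0.02  1.73  0.02  0.84 -1.99]
cam in tool [ 0.079  0.    -0.135] [[-0.0, -0.95, -0.3], [1.0, 0.0, -0.0], [0.0, -0.3, 0.95]]
```

```bash
python3 -m inch '0 .0052 .038 -.0125 0 0 0;0 .0052 .038 -.0125 0 0 0;0 .0052 .038 0 0 0 0;0 .0052 .038 0 0 0 0;0 .0052 .038 0 0 0 0;0 .0052 .038 0 0 0 0;0 .0052 .038 0 0 0 0;0 .0052 .038 0 0 0 0;0 .0052 .038 0 0 0 0;0 .0052 .038 0 0 0 0;0 .0052 .038 0 0 0 0;0 0 0 0 0 0 0'
python3 -m inch '0 0 0 0 0 0 -.125;0 0 0 0 0 0 -.125;0 0 0 0 0 0 -.125;0 0 0 0 0 0 -.125;0 0 0 0 0 0 -.125;0 0 0 0 0 0 -.125;0 0 0 0 0 0 -.125;0 0 0 0 0 0 -.125;0 0 0 0 0 0 -.125;0 0 0 0 0 0 -.125;0 0 0 0 0 0 -.125;0 0 0 0 0 0 -.03;0 0 0 0 0 0 0;0 0 0 0 0 0 0;0 0 0 0 0 0 0'
python3 - <<'E'
from h import *
to(.640,-.032,.30);s=get_state();print(s["q"].round(2));M=R.from_quat(s["eef_rot"]).as_matrix();print("yang",np.degrees(np.arctan2(M[1,1],M[0,1])))
c,p,d=snap("wrist","w4");X=cloud(c,d);q=X.reshape(-1,3)
a=.1585;U=np.array([[np.cos(a),np.sin(a)],[-np.sin(a),np.cos(a)]])
t=q[(q[:,2]>.215)&(q[:,2]<.24)&(abs(q[:,1]+.03)<.2)&(q[:,0]>.55)]
u=(t[:,:2]-[.64,-.032])@U.T
for lo,hi in((-.14,-.06),(-.04,.04),(.06,.14)):
    k=u[(u[:,1]>lo)&(u[:,1]<hi)&(t[:,2]>.225)]
    if len(k): print(len(k),k.min(0).round(4),k.max(0).round(4),k.mean(0).round(4))
E
```

```text
clock: 9.6
tool_pos: [0.6405, -0.0433, 0.2949]
eef_rot: [0.987, 0.161, -0.001, 0.004]
contact_force: [-0.4, -0.8, -0.5]
opening: 0.499
finger_force: 0.0
clock: 10.85
tool_pos: [0.6388, -0.0321, 0.2964]
eef_rot: [0.645, 0.764, -0.001, -0.001]
contact_force: [0.2, -0.8, 0.7]
opening: 0.504
finger_force: 0.0
clock 10.85 tcp [ 0.6388 -0.0321  0.2964] delta tool [-0.0001  0.0012 -0.0036] rows 1 per row [-0.0001  0.0012 -0.0036] F [ 0.2 -0.8  0.7] open 0.504
[ 0.21  0.68 -0.43  1.45  0.3   1.07 -0.12]
yang 9.63804206033726
215 [-0.0046 -0.1239] [ 0.0023 -0.0736] [-0.0012 -0.1122]
860 [-0.0051 -0.0243] [0.0029 0.0253] [-0.0011  0.0014]
1341 [-0.0049  0.075 ] [0.0031 0.1246] [-0.001   0.1004]
```

View pics/w4.png

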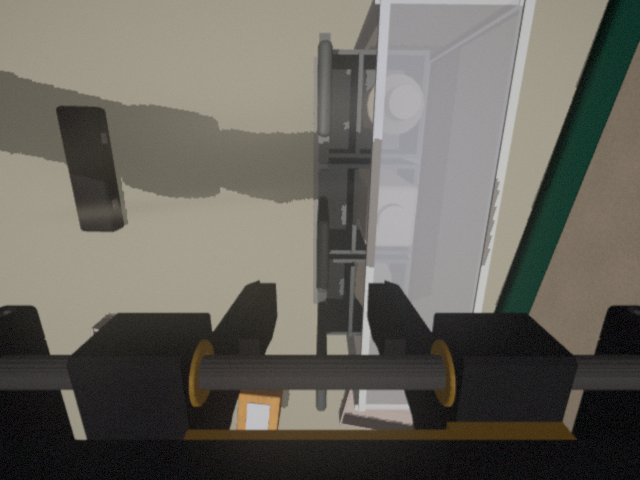

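The view shows the tab line at column 323, midway between the pads at (262,300) and (383,300). The gripper is aligned, so I'll go down and pinch.

```bash
python3 -m inch '0 0 0 .02 0 0 0;0 0 0 .03 0 0 0;0 0 0 .02 0 0 0;0 0 0 .009 0 0 0;0 0 0 0 0 0 0;0 0 0 0 0 0 0;-1 0 0 0 0 0 0;-1 0 0 0 0 0 0;-1 0 0 0 0 0 0;-1 0 0 0 0 0 0;-1 0 0 0 0 0 0;-1 0 0 0 0 0 0;-1 0 0 0 0 0 0;-1 0 0 0 0 0 0' 10
python3 - <<'E'
from h import *
to(.639,-.032,.216)
E
```

```text
clock: 12.07
tool_pos: [0.6393, -0.0323, 0.2188]
eef_rot: [0.645, 0.764, -0.0, 0.0]
contact_force: [-0.5, -0.2, 3.3]
opening: 0.09
finger_force: 10.0
clock 12.07 tcp [ 0.6393 -0.0323  0.2188] delta tool [ 0.0003 -0.0002  0.0028] rows 1 per row [ 0.0003 -0.0002  0.0028] F [-0.5 -0.2  3.3] open 0.090
```

```bash
python3 -m inch '-1 0 -.0063 .0001 -.03 0 0;-1 0 -.0125 .0004 -.06 0 0;-1 0 -.0125 .0004 -.06 0 0;-1 0 -.0125 .0004 -.06 0 0;-1 0 -.0125 .0004 -.06 0 0'
python3 - <<'E'
from h import *
cat="""
"""
s=get_state();M=R.from_quat(s["eef_rot"]).as_matrix();print(np.arccos(-M[2,2]),s["finger_force"],np.round(s["contact_force"],1),s["q"].round(2))
E
```

```text
clock: 12.48
tool_pos: [0.5853, -0.0408, 0.2115]
eef_rot: [0.639, 0.757, 0.106, 0.088]
contact_force: [7.9, -2.9, -14.1]
opening: 0.089
finger_force: 10.0
0.27663740713991064 10.018855724483728 [  7.9  -2.9 -14.1] [ 0.23  0.62 -0.33  1.98  0.48  0.33 -0.28]
```

The wrist joint (q6) is nearing its lower limit. I'll keep the tool's tilt and hook the tab loosely for the rest of the arc.

```bash
python3 -m inch '-.4 0 0 0 0 0 0;-.4 0 0 0 0 0 0;-.4 0 0 0 0 0 0;-.4 0 -.0055 .0013 0 0 0;-.4 0 -.006 .0014 0 0 0;-.4 0 -.01 .0006 0 0 0;-.4 0 -.01 .0006 0 0 0;-.4 0 -.01 .0006 0 0 0;-.4 0 -.0095 .0021 0 0 0;-.4 0 -.0095 .0021 0 0 0;-.4 0 -.0095 .0021 0 0 0;-.4 0 0 0 0 0 0'
python3 - <<'E'
from h import *
s=get_state();M=R.from_quat(s["eef_rot"]).as_matrix();print(np.arccos(-M[2,2]),s["q"].round(2))
a=.1585;d=s["tool_pos"]-[.639,-.0322,0];print("unit x",d[0]*np.cos(a)+d[1]*np.sin(a),"y",-d[0]*np.sin(a)+d[1]*np.cos(a),d[2])
c,p,d=snap("top","t5");X=cloud(c,d)
big=cv2.resize(p[90:250,230:410],(720,600)[:2] if 0 else (675,600),interpolation=2);cv2.imwrite("pics/t5c.png",big[:,:,::-1])
E
```

```text
clock: 13.48
tool_pos: [0.52, -0.0523, 0.181]
eef_rot: [0.639, 0.758, 0.102, 0.086]
contact_force: [0.4, -0.3, -0.4]
opening: 0.301
finger_force: 0.0
0.26843464893394037 [ 0.17  0.61 -0.19  2.18  0.54  0.11 -0.34]
unit x -0.12072638546927449 y -0.0010986662339163601 0.1809936064284188
```

View pics/t5c.png

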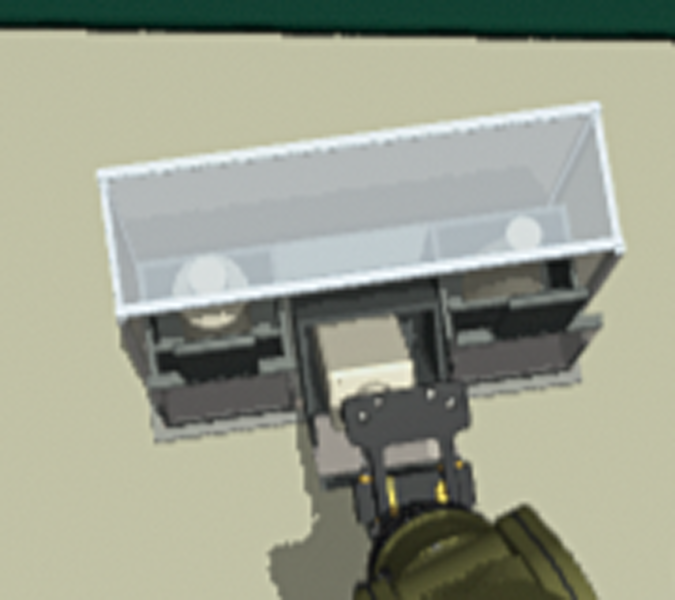

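The crop shows the middle bin tilted well out and the flask leaning in it at (365,355). One last stretch with less tool tilt.

```bash
python3 -m inch '-.35 0 -.007 .0025 .03 0 0;-.35 0 -.007 .0025 .03 0 0;-.35 0 -.007 .0025 .03 0 0;-.35 0 -.0065 .0025 .03 0 0;-.35 0 0 0 0 0 0;-.35 0 0 0 0 0 0'
python3 - <<'E'
from h import *
s=get_state();M=R.from_quat(s["eef_rot"]).as_matrix();f=np.arccos(-M[2,2]);print(f,s["q"].round(2))
a=.1585;d=s["tool_pos"]-[.639,-.0322,0];ux=d[0]*np.cos(a)+d[1]*np.sin(a);print("unit x",ux,d[2])
h=.044*s["opening"]
t=np.array([ux,d[2]-.01])+.011*np.array([np.sin(f),-np.cos(f)])+h*np.array([np.cos(f),np.sin(f)])
rr=np.hypot(*t);print("theta",np.arctan2(-t[0],t[1])+np.arcsin(.004/rr),rr)
E
```

```text
clock: 14.03
tool_pos: [0.4976, -0.0565, 0.1659]
eef_rot: [0.643, 0.762, 0.058, 0.049]
contact_force: [0.9, -0.7, 0.2]
opening: 0.328
finger_force: 0.5
0.15149380659116873 [ 0.2   0.64 -0.25  2.15  0.52  0.25 -0.32]
unit x -0.14348989836892187 0.16587329379692084
theta 0.7347391935065175 0.19477430537540796
```

```bash
python3 -m inch '0 0 0 0 0 0 0;0 0 0 -.02 0 0 0;0 0 0 -.035 0 0 0;0 0 0 -.04 0 0 0;0 0 0 -.04 0 0 0;1 0 0 0 0 0 .125;1 0 0 0 0 0 .125;1 0 0 0 0 0 .125;1 0 0 0 0 0 .125;1 0 0 0 0 0 .125;1 0 0 0 0 0 .125;1 0 0 0 0 0 .125;1 0 0 0 0 0 .125;1 0 0 0 0 0 .125;1 0 0 0 0 0 .125;1 0 0 0 0 0 .125;1 0 0 0 0 0 .125;1 0 0 0 0 0 .08;1 0 0 0 0 0 0;1 0 0 0 0 0 0'
python3 - <<'E'
from h import *
s=get_state();M=R.from_quat(s["eef_rot"]).as_matrix();print("tilt",np.arccos(-M[2,2]),s["q"].round(2),s["tool_pos"],"yang",np.degrees(np.arctan2(M[1,1],M[0,1])))
c,p,d=snap("wrist","w6")
E
```

```text
clock: 15.7
tool_pos: [0.4762, -0.0599, 0.2992]
eef_rot: [0.994, 0.081, 0.074, -0.006]
contact_force: [-0.4, -0.2, -0.2]
opening: 1.0
finger_force: 0.0
tilt 0.14938793186174326 [ 0.09  0.38 -0.06  2.05 -0.01  0.57 -1.36] [ 0.47624838 -0.05994392  0.29922351] yang -80.69663618919326
```

View pics/w6.png

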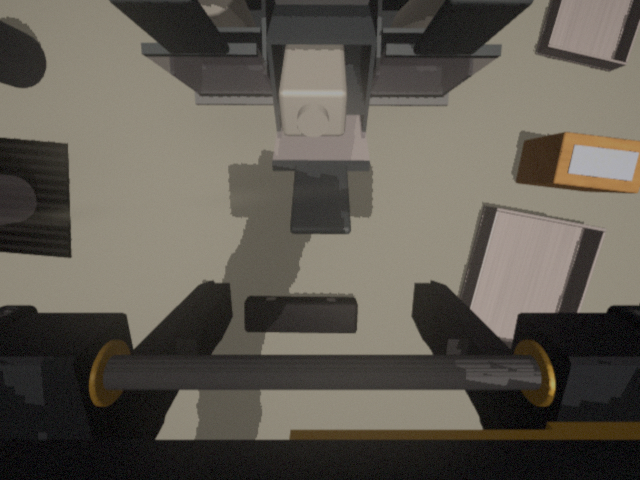

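The view shows the flask's rear face at (315,68), its top face at (313,105) with the cap at (313,120), and the tilted tab at (320,198).

Run:
```python
from h import *
c,p,d=load("w6");X=cloud(c,d);a=.1585
Y=X-[.639,-.0322,0];U=np.stack([Y[...,0]*np.cos(a)+Y[...,1]*np.sin(a),-Y[...,0]*np.sin(a)+Y[...,1]*np.cos(a),Y[...,2]],-1)
def pl(n,v0,v1,u0,u1):
    q=U[v0:v1,u0:u1].reshape(-1,3);m=q.mean(0)
    for _ in range(4):
        w=np.linalg.svd(q-q.mean(0),full_matrices=False)[2][2];e=abs((q-q.mean(0))@w);q=q[e<=max(np.percentile(e,85),.0005)]
    w*=np.sign(w[2]);print(n,"mean",q.mean(0).round(4),"n",w.round(3),"tilt(atan -nx/nz)",np.arctan2(-w[0],w[2]).round(3));return q.mean(0),w
mr,nr=pl("rear",55,88,290,338)
mt,nt=pl("top",97,102,288,340)
pl("topL",100,130,285,295)
pl("tab",185,215,300,342)
for v,u in((70,280),(70,283),(70,286),(70,340),(70,344),(70,348),(100,278),(100,282),(100,343),(100,348),(93,312),(45,312),(118,313),(133,290),(131,335)):print(v,u,U[v,u].round(4))
g=U[40:140,270:355]
```

```text
rear mean [-0.0143  0.0061  0.1416] n [ 0.715 -0.     0.7  ] tilt(atan -nx/nz) -0.796
top mean [-0.0418  0.0074  0.1619] n [0.974 0.016 0.225] tilt(atan -nx/nz) -1.344
topL mean [-0.0519  0.0257  0.1517] n [0.066 0.992 0.106] tilt(atan -nx/nz) -0.558
tab mean [-1.223e-01  1.000e-04  1.513e-01] n [ 0.744 -0.002  0.669] tilt(atan -nx/nz) -0.838
70 280 [0.0086 0.0432 0.0678]
70 283 [-0.0133  0.0321  0.139 ]
70 286 [-0.0143  0.0292  0.1423]
70 340 [-0.0137 -0.0163  0.141 ]
70 344 [-0.0126 -0.0199  0.1375]
70 348 [ 0.0168 -0.03    0.0418]
100 278 [-0.0267  0.0428  0.0912]
100 282 [-0.042   0.031   0.1587]
100 343 [-0.0419 -0.0182  0.1587]
100 348 [-0.0262 -0.0271  0.0898]
93 312 [-0.0372  0.0068  0.161 ]
45 312 [0.0175 0.0083 0.1094]
118 313 [-0.0557  0.0061  0.1577]
133 290 [-0.0648  0.0269  0.1377]
131 335 [-0.0631 -0.0127  0.1383]
```

```bash
cat >> h.py <<'E'
def un(tx=None,ty=.0065,tz=None):
    s=get_state();M=R.from_quat(s["eef_rot"]).as_matrix();a=.1585
    A=np.array([[np.cos(a),np.sin(a),0],[-np.sin(a),np.cos(a),0],[0,0,1]])
    T=A@M;x=A@(s["tool_pos"]-[.639,-.0322,0])
    print("clock %.2f"%s["clock"],"unit tcp",x.round(4),"toolz",T[:,2].round(3),"tooly",T[:,1].round(3),"tilt",np.arctan2(T[0,2],-T[2,2]).round(3),"q",s["q"].round(2),"F",np.round(s["contact_force"],1))
    if tx is not None:print("delta tool",(T.T@(np.array([tx,ty,tz])-x)).round(4))
E
python3 -m inch '1 .0155 -.0016 .0148 0 0 0;1 .0155 -.0016 .0148 0 0 0;1 .0155 -.0016 .0148 0 0 0;1 .0155 -.0016 .0148 0 0 0;1 .0155 -.0016 .0148 0 0 0;1 0 0 0 0 .07 0;1 0 0 0 0 .07 0;1 0 0 0 0 .06 0;1 0 0 0 0 0 0;1 0 0 0 0 0 0'
python3 -c "
from h import *
un(-.0365,.0065,.1248)"
```

```text
clock: 16.58
tool_pos: [0.5612, -0.0384, 0.2375]
eef_rot: [0.982, 0.079, 0.172, -0.015]
contact_force: [0.0, -0.7, 0.8]
opening: 1.002
finger_force: 0.0
clock 16.58 unit tcp [-0.0778  0.0062  0.2375] toolz [ 0.341  0.002 -0.94 ] tooly [ 0.002 -1.    -0.002] tilt 0.348 q [ 0.09  0.53 -0.11  2.09 -0.02  0.18 -1.38] F [ 0.  -0.7  0.8]
delta tool [ 4.0e-04 -1.0e-04  1.2e-01]
```

```bash
python3 -m inch '1 0 0 .02 0 0 0;1 0 0 .02 0 0 0;1 0 0 .02 0 0 0;1 0 0 0 0 0 0;1 0 0 0 0 0 0'
python3 -c "
from h import *
un(-.0365,.0065,.1248)"
```

```text
clock: 17.0
tool_pos: [0.5828, -0.0343, 0.1809]
eef_rot: [0.982, 0.079, 0.173, -0.015]
contact_force: [-0.1, -0.5, 0.0]
opening: 1.0
finger_force: 0.0
clock 17.00 unit tcp [-0.0558  0.0068  0.1809] toolz [ 0.342  0.002 -0.94 ] tooly [ 0.003 -1.    -0.002] tilt 0.349 q [ 0.07  0.65 -0.09  2.08 -0.02  0.06 -1.38] F [-0.1 -0.5  0. ]
delta tool [-0.001   0.0004  0.0594]
```

```bash
python3 -m inch '1 0 0 0 0 -.06 0;1 0 0 0 0 -.06 0;1 0 0 0 0 -.05 0;1 .0008 0 .015 0 0 0;1 .0008 0 .018 0 0 0;1 0 0 .015 0 0 0;1 0 0 .0085 0 0 0;1 0 0 0 0 0 0;1 0 0 0 0 0 0'
python3 -c "
from h import *
un(-.044,.0065,.1253)
snap('wrist','w7')"
```

```text
clock: 17.75
tool_pos: [0.594, -0.0328, 0.1268]
eef_rot: [0.993, 0.08, 0.09, -0.008]
contact_force: [-0.7, 1.2, -0.0]
opening: 1.001
finger_force: 0.0
clock 17.75 unit tcp [-0.0445  0.0065  0.1268] toolz [ 0.179  0.001 -0.984] tooly [ 0.001 -1.    -0.001] tilt 0.18 q [ 0.01  0.77 -0.03  1.94 -0.02  0.26 -1.4 ] F [-0.7  1.2 -0. ]
delta tool [ 0.0002 -0.      0.0016]
```

View pics/w7.png

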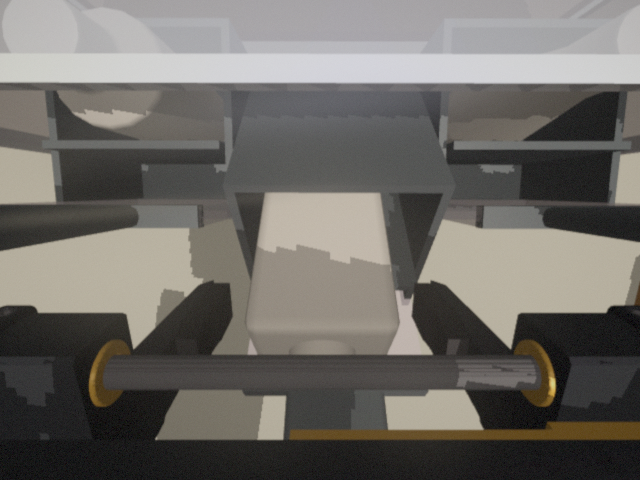

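The flask is centred between the open fingers, its body spanning columns 250-397 with the pads at 235 and 410. I'll grip it and draw it out along the bin.

```bash
python3 -m inch '-1 0 0 .0012 0 0 0;-1 0 0 0 0 0 0;-1 0 0 0 0 0 0;-1 0 0 0 0 0 0;-1 0 0 0 0 0 0;-1 0 0 0 0 0 0;-1 0 0 0 0 0 0;-1 0 0 0 0 0 0' 40
python3 -m inch '-1 -.0026 0 -.0043 0 0 0;-1 -.0053 0 -.0085 0 0 0;-1 -.0053 0 -.0085 0 0 0;-1 -.0053 0 -.0085 0 0 0;-1 -.0053 0 -.0085 0 0 0;-1 0 0 0 0 0 0'
python3 -c "
from h import *
un(-.044-.669*.2,.0065,.1253+.743*.2)"
```

```text
clock: 18.47
tool_pos: [0.5941, -0.0328, 0.1251]
eef_rot: [0.993, 0.08, 0.09, -0.008]
contact_force: [-1.7, -1.5, 3.1]
opening: 0.632
finger_force: 40.0
clock: 18.97
tool_pos: [0.5623, -0.0383, 0.1597]
eef_rot: [0.993, 0.079, 0.089, -0.008]
contact_force: [-0.5, -0.4, -2.7]
opening: 0.634
finger_force: 40.0
clock 18.97 unit tcp [-0.0767  0.0061  0.1597] toolz [ 0.178  0.001 -0.984] tooly [ 0.001 -1.    -0.001] tilt 0.179 q [ 0.03  0.69 -0.04  2.01 -0.02  0.27 -1.4 ] F [-0.5 -0.4 -2.7]
delta tool [-0.0791 -0.0006 -0.1304]
```

```bash
python3 -m inch '-1 -.0053 0 -.0085 0 0 0;-1 -.0079 0 -.0128 0 0 0;-1 -.0079 0 -.0128 0 0 0;-1 -.0079 0 -.0128 0 0 0;-1 -.0079 0 -.0128 0 0 0;-1 -.0079 0 -.0128 0 0 0;-1 -.0079 0 -.0128 0 0 0;-1 -.0079 0 -.0128 0 0 0;-1 -.0079 0 -.0128 0 0 0;-1 -.0079 0 -.0128 0 0 0;-1 -.0079 0 -.0128 0 0 0;-1 -.0053 0 -.0085 0 0 0;-1 0 0 0 0 0 0'
python3 - <<'E'
from h import *
un()
c,p,d=snap("wrist","w8")
snap("scene","s8")
E
```

```text
clock: 20.05
tool_pos: [0.4504, -0.0563, 0.2861]
eef_rot: [0.993, 0.079, 0.09, -0.008]
contact_force: [0.9, -0.7, -3.0]
opening: 0.634
finger_force: 40.0
clock 20.05 unit tcp [-0.19    0.0059  0.2861] toolz [ 0.18   0.001 -0.984] tooly [ 0.001 -1.    -0.001] tilt 0.181 q [ 0.1   0.35 -0.07  2.16 -0.03  0.45 -1.35] F [ 0.9 -0.7 -3. ]
```

View pics/w8.png

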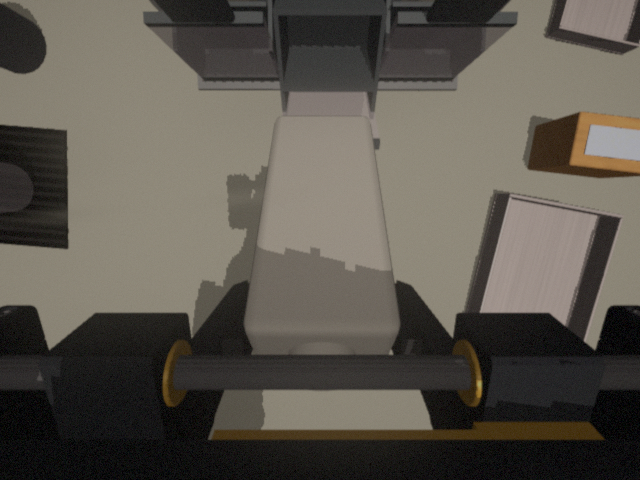

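The flask hangs in the grip, still at its lean, with its foot at (322,118), just clear of the bin and tab. I'll carry it over to the tray.

```bash
python3 -c "
from h import *
to(.4504,-.0563,.316);to(.44,-.335,.335)"
```

```text
clock 20.15 tcp [ 0.4517 -0.0559  0.2851] delta tool [ 0.0042  0.0001 -0.0306] rows 1 per row [ 0.0042  0.0001 -0.0306] F [-0.5  0.7 -2.8] open 0.633
clock 20.15 tcp [ 0.4517 -0.0559  0.2851] delta tool [-0.0461  0.2736 -0.0595] rows 8 per row [-0.0058  0.0342 -0.0074] F [-0.5  0.7 -2.8] open 0.633
```

```bash
python3 -m inch '-1 .0042 0 -.03 0 0 0;-1 -.005 .02 -.003 0 0 0;-1 -.005 .028 -.003 0 0 0;-1 -.005 .03 -.003 0 0 0;-1 -.005 .03 -.003 0 0 0;-1 -.005 .03 -.003 0 0 0;-1 -.005 .03 -.003 0 0 0;-1 -.005 .03 -.003 0 0 0;-1 -.005 .03 -.003 0 0 0;-1 -.005 .028 -.003 0 0 0;-1 -.005 .018 -.003 0 0 0;-1 0 0 0 0 0 0;-1 0 0 0 0 -.06 0;-1 0 0 0 0 -.1 0;-1 0 0 0 0 -.1 0;-1 0 0 0 0 -.1 0;-1 0 0 0 0 -.1 0;-1 0 0 0 0 -.1 0;-1 0 0 0 0 0 0'
python3 - <<'E'
from h import *
un();s=get_state();print(s["tool_pos"])
c,p,d=snap("wrist","w9");X=cloud(c,d);M=R.from_quat(s["eef_rot"]).as_matrix()
q=(X[150:250,290:350].reshape(-1,3)-s["tool_pos"])@M
w=np.linalg.svd(q-q.mean(0),full_matrices=False)[2][2];print("rear face normal tool",w.round(3),q.mean(0).round(3),"res",abs((q-q.mean(0))@w).max())
print("world n",(M@w).round(3))
c,p,d=snap("top","t9");X=cloud(c,d)
E
```

```text
clock: 21.73
tool_pos: [0.4445, -0.3318, 0.3316]
eef_rot: [0.978, 0.083, -0.19, 0.013]
contact_force: [1.6, 0.1, -2.4]
opening: 0.636
finger_force: 40.0
clock 21.73 unit tcp [-0.2393 -0.2651  0.3316] toolz [-0.373  0.002 -0.928] tooly [ 0.009 -1.    -0.006] tilt -0.382 q [ 0.4   0.65  0.08  1.44  0.17  1.37 -1.  ] F [ 1.6  0.1 -2.4]
[ 0.44454192 -0.33179187  0.33162071]
rear face normal tool [-0.881  0.003  0.472] [ 0.05  -0.001  0.014] res 0.0961188887463086
world n [-0.979 -0.169 -0.11 ]
```

Run:
```python
from h import *
a=load("w9")[1];b=load("t9")[1]
cv2.imwrite("pics/m9.png",np.hstack([cv2.resize(a,(400,300)),cv2.resize(b[90:390,200:600],(400,300))])[:,:,::-1])
```

```text
(no output)
```

View pics/m9.png

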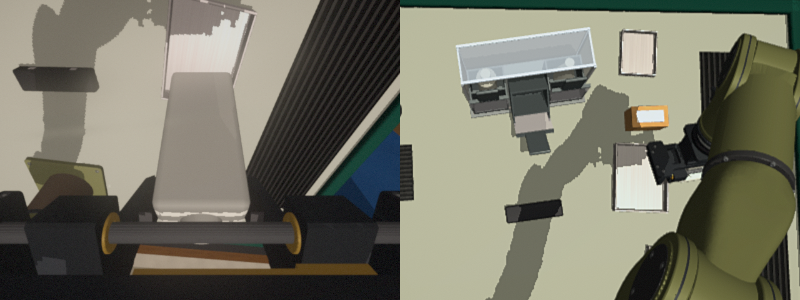

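That was the last picture I'll view. It shows the flask nearly upright beside the tray, and the bin still open. From here on I use depth data only.

```bash
cat >> h.py <<'E'
def flask(f,v0=150,v1=290,u0=295,u1=345):
    c,p,d=load(f);X=cloud(c,d);q=X[v0:v1,u0:u1].reshape(-1,3);q=q[d[v0:v1,u0:u1].ravel()>0]
    q=q[abs(q-np.median(q,0)).max(1)<.06]
    for _ in range(6):
        w=np.linalg.svd(q-q.mean(0),full_matrices=False)[2][2];e=abs((q-q.mean(0))@w);q=q[e<=max(np.percentile(e,90),.0006)]
    w*=np.sign(w[0]);print("flask rear: n",w.round(3),"tilt",np.arctan2(w[2],np.hypot(*w[:2])).round(3),"mean",q.mean(0).round(3),len(q),"z range",q[:,2].min().round(3),q[:,2].max().round(3))
E
python3 - <<'E'
from h import *
flask("w9")
c,p,d=load("w9");X=cloud(c,d)
print([(v,X[v,320].round(3).tolist()) for v in range(95,300,15)])
to(.4485,-.3353,.33)
E
```

```text
flask rear: n [0.964 0.162 0.213] tilt 0.214 mean [ 0.483 -0.324  0.309] 5573 z range 0.266 0.346
[(95, [0.439, -0.328, 0.003]), (110, [0.421, -0.331, 0.003]), (125, [0.496, -0.322, 0.245]), (140, [0.493, -0.322, 0.258]), (155, [0.491, -0.323, 0.27]), (170, [0.488, -0.323, 0.281]), (185, [0.486, -0.324, 0.291]), (200, [0.484, -0.324, 0.301]), (215, [0.482, -0.325, 0.31]), (230, [0.481, -0.325, 0.318]), (245, [0.479, -0.325, 0.326]), (260, [0.477, -0.326, 0.332]), (275, [0.476, -0.326, 0.34]), (290, [0.475, -0.326, 0.346])]
clock 21.83 tcp [ 0.4412 -0.3344  0.3337] delta tool [0.0079 0.0021 0.0008] rows 1 per row [0.0079 0.0021 0.0008] F [-0.2 -0.5 -2.4] open 0.631
```

```bash
python3 -m inch '-1 0 0 0 0 -.07 0;-1 0 0 0 0 -.07 0;-1 0 0 0 0 -.074 0;-1 0 0 0 0 0 0;-1 0 0 0 0 0 0'
python3 - <<'E'
from h import *
un();snap("wrist","w10");flask("w10")
c,p,d=load("w10");X=cloud(c,d)
q=X[80:150,300:340].reshape(-1,3);q=q[q[:,2]>.15];print("lowest rear edge z",np.sort(q[:,2])[:60:10].round(4),"at",q[q[:,2].argmin()].round(3))
s=get_state();print(s["tool_pos"].round(4));M=R.from_quat(s["eef_rot"]).as_matrix();print("world down in tool",(M.T@[0,0,-1]).round(3))
E
```

```text
clock: 22.25
tool_pos: [0.4398, -0.3356, 0.3349]
eef_rot: [0.954, 0.076, -0.29, 0.022]
contact_force: [-1.0, -0.2, -2.3]
opening: 0.633
finger_force: 40.0
clock 22.25 unit tcp [-0.2446 -0.2682  0.3349] toolz [-0.557  0.001 -0.83 ] tooly [ 0.001 -1.    -0.002] tilt -0.591 q [ 0.34  0.75  0.12  1.33  0.24  1.57 -1.02] F [-1.  -0.2 -2.3]
flask rear: n [0.987 0.158 0.006] tilt 0.006 mean [ 0.473 -0.329  0.305] 5556 z range 0.261 0.342
lowest rear edge z [0.2275 0.2285 0.229  0.2293 0.2302 0.2309] at [ 0.473 -0.34   0.227]
[ 0.4393 -0.3361  0.3356]
world down in tool [0.557 0.001 0.83 ]
```

```bash
python3 -m inch '-1 .0084 .001 .0125 0 0 0;-1 .0167 .001 .0249 0 0 0;-1 .0167 0 .0249 0 0 0;-1 .0167 0 .0249 0 0 0;-1 .0167 0 .0249 0 0 0;-1 .0167 0 .0249 0 0 0;-1 .0139 0 .0208 0 0 0;-1 .0084 0 .0125 0 0 0;-1 0 0 0 0 0 0;-1 0 0 0 0 0 0'
python3 - <<'E'
from h import *
un();snap("wrist","w11");flask("w11",160)
s=get_state();print(s["tool_pos"].round(4))
c,p,d=snap("top","t11");X=cloud(c,d);uu=X[225:310,405:475].reshape(-1,3);t=uu[(uu[:,2]>.025)&(uu[:,2]<.045)];print("tray rim",t.min(0).round(3),t.max(0).round(3),len(t))
E
```

```text
clock: 23.13
tool_pos: [0.4394, -0.338, 0.1312]
eef_rot: [0.953, 0.076, -0.291, 0.023]
contact_force: [-0.3, -0.2, -1.9]
opening: 0.628
finger_force: 40.0
clock 23.13 unit tcp [-0.2454 -0.2704  0.1312] toolz [-0.559  0.    -0.829] tooly [ 0.    -1.    -0.001] tilt -0.593 q [ 0.35  0.99  0.11  1.48  0.24  1.19 -1.13] F [-0.3 -0.2 -1.9]
flask rear: n [0.988 0.157 0.003] tilt 0.003 mean [ 0.472 -0.332  0.105] 5095 z range 0.065 0.138
[ 0.4401 -0.3382  0.1319]
tray rim [ 0.447 -0.308  0.025] [ 0.54  -0.265  0.041] 102
```

```bash
python3 -m inch '-1 .0028 0 .0042 0 0 0;-1 .0028 0 .0042 0 0 0;-1 .0011 0 .0017 0 0 0;-1 .0011 0 .0017 0 0 0;-1 0 0 0 0 0 0;-1 0 0 0 0 0 0'
python3 -m inch '-1 .0008 0 .0012 0 0 0;-1 .0008 0 .0012 0 0 0;-1 0 0 0 0 0 0;-1 0 0 0 0 0 0'
```

```text
clock: 23.73
tool_pos: [0.4395, -0.3372, 0.1161]
eef_rot: [0.953, 0.077, -0.292, 0.023]
contact_force: [0.3, -0.3, -3.9]
opening: 0.634
finger_force: 40.0
clock: 24.07
tool_pos: [0.4395, -0.3372, 0.1132]
eef_rot: [0.953, 0.077, -0.292, 0.023]
contact_force: [-0.5, 0.8, -2.0]
opening: 0.631
finger_force: 40.0
```

```bash
python3 -m inch '-1 .0008 0 .0012 0 0 0;-1 0 0 0 0 0 0;-1 0 0 0 0 0 0'
python3 -m inch '-1 .0006 0 .0008 0 0 0;-1 0 0 0 0 0 0;-1 0 0 0 0 0 0'
```

```text
clock: 24.32
tool_pos: [0.4396, -0.3373, 0.113]
eef_rot: [0.953, 0.076, -0.292, 0.023]
contact_force: [0.6, 0.8, 5.5]
opening: 0.634
finger_force: 40.0
clock: 24.57
tool_pos: [0.4396, -0.3373, 0.113]
eef_rot: [0.953, 0.076, -0.292, 0.023]
contact_force: [0.4, 2.3, 11.0]
opening: 0.632
finger_force: 40.0
```

```bash
python3 -m inch '-1 -.0006 0 -.0008 0 0 0;-1 0 0 0 0 0 0;.5 0 0 0 0 0 0;.5 0 0 0 0 0 0;.5 0 0 0 0 0 0;1 0 0 0 0 0 0;1 0 0 0 0 0 0;1 0 0 0 0 0 0;1 0 0 -.01 0 0 0;1 0 0 -.02 0 0 0;1 0 0 -.03 0 0 0;1 -.0167 0 -.0249 0 0 0;1 -.02 0 -.03 0 0 0;1 -.02 0 -.03 0 0 0;1 -.01 0 -.015 0 0 0;1 0 0 0 0 0 0'
python3 - <<'E'
from h import *
un();s=get_state();print(s["tool_pos"])
c,p,d=snap("top","t12");X=cloud(c,d);q=X[200:320,390:490].reshape(-1,3)
t=q[(q[:,2]>.1)&(q[:,2]<.16)&(q[:,0]<.5)];print("top-view flask",len(t),t.min(0).round(3) if len(t) else 0,t.max(0).round(3) if len(t) else 0)
c,p,d=snap("scene","s12");X=cloud(c,d);q=X.reshape(-1,3);t=q[(abs(q[:,0]-.45)<.08)&(abs(q[:,1]+.335)<.06)&(q[:,2]>.05)&(q[:,2]<.17)]
for a,b in((.05,.07),(.115,.135),(.137,.15)):
    k=t[(t[:,2]>a)&(t[:,2]<b)];print(a,len(k),k.min(0).round(3),k.max(0).round(3)) if len(k) else print(a,0)
E
```

```text
clock: 25.9
tool_pos: [0.4754, -0.3332, 0.2868]
eef_rot: [0.954, 0.076, -0.288, 0.025]
contact_force: [0.3, 0.6, 0.9]
opening: 1.002
finger_force: 0.0
clock 25.90 unit tcp [-0.209  -0.2714  0.2868] toolz [-0.553 -0.004 -0.833] tooly [ 0.001 -1.     0.005] tilt -0.586 q [ 0.32  0.84  0.12  1.28  0.23  1.53 -1.06] F [0.3 0.6 0.9]
[ 0.47540225 -0.33315978  0.28679016]
top-view flask 0 0 0
0.05 119 [ 0.431 -0.359  0.05 ] [ 0.479 -0.304  0.07 ]
0.115 196 [ 0.428 -0.363  0.115] [ 0.479 -0.305  0.135]
0.137 76 [ 0.435 -0.355  0.137] [ 0.472 -0.313  0.149]
```

The scene depth shows the flask standing upright in the tray at (0.454, -0.333). Now for the bin.

```bash
python3 -m inch '1 0 0 0 0 .1 0;1 0 0 0 0 .1 0;1 0 0 0 0 .1 0;1 0 0 0 0 .1 0;1 0 0 0 0 .1 0;1 0 0 0 0 .086 0;1 0 0 0 0 0 0;-1 .002 -.03 0 0 0 0;-1 .002 -.034 0 0 0 0;-1 .002 -.034 0 0 0 0;-1 .002 -.034 0 0 0 0;-1 .002 -.034 0 0 0 0;-1 .002 -.034 0 0 0 0;-1 .002 -.034 0 0 0 0;-1 .002 -.034 0 0 0 0;-1 0 0 0 0 0 0;-1 0 0 0 0 0 0' 20
python3 - <<'E'
from h import *
un(-.19,0,.145)
a=.1585
c,p,d=snap("wrist","w13");X=cloud(c,d);Y=X-[.639,-.0322,0];U=np.stack([Y[...,0]*np.cos(a)+Y[...,1]*np.sin(a),-Y[...,0]*np.sin(a)+Y[...,1]*np.cos(a),Y[...,2]],-1).reshape(-1,3)
t=U[(abs(U[:,1])<.02)&(U[:,0]>-.165)&(U[:,0]<-.11)&(U[:,2]>.13)&(U[:,2]<.2)];print(len(t),t[t[:,0].argmin()].round(4))
if len(t):
  w=np.linalg.svd(t-t.mean(0),full_matrices=False)[2][2];w*=np.sign(w[2]);print(w.round(3),"theta",np.arctan2(w[2],w[0]).round(3))
E
```

```text
clock: 27.42
tool_pos: [0.4466, -0.0621, 0.2811]
eef_rot: [0.997, 0.083, -0.006, -0.001]
contact_force: [0.3, -0.2, -0.4]
opening: 0.275
finger_force: 0.0
clock 27.42 unit tcp [-0.1947  0.0008  0.2811] toolz [-0.011  0.002 -1.   ] tooly [ 0.008 -1.    -0.002] tilt -0.011 q [ 0.07  0.42 -0.05  2.02  0.03  0.71 -1.4 ] F [ 0.3 -0.2 -0.4]
delta tool [0.0063 0.0012 0.136 ]
3052 [-0.1491 -0.0081  0.1688]
[ 0.72  -0.005  0.694] theta 0.768
```

```bash
python3 -m inch '-1 .002 0 .03 0 0 0;-1 .002 .001 .04 0 0 0;-1 0 0 .04 0 0 0;-1 0 0 .026 0 0 0;-1 0 0 0 0 0 0;-1 .014 0 0 0 0 0;-1 .014 0 0 0 0 0;-1 .0128 0 -.007 0 0 0;-1 .0128 0 -.007 0 0 0;-1 .0142 0 -.0085 0 0 0;-1 .0142 0 -.0085 0 0 0;-1 0 0 0 0 0 0'
python3 -c "
from h import *
un(-.078,0,.189)"
```

```text
clock: 28.47
tool_pos: [0.5338, -0.0533, 0.1791]
eef_rot: [0.997, 0.079, -0.002, 0.0]
contact_force: [1.0, -0.2, 0.3]
opening: 0.005
finger_force: 0.0
clock 28.47 unit tcp [-0.1073 -0.0043  0.1791] toolz [-0.003 -0.    -1.   ] tooly [-0. -1.  0.] tilt -0.003 q [ 0.03  0.68 -0.03  1.91  0.04  0.56 -1.44] F [ 1.  -0.2  0.3]
delta tool [ 0.0292 -0.0043 -0.01  ]
```

```bash
python3 -m inch '-1 .0146 -.002 -.005 0 0 0;-1 .0146 -.002 -.005 0 0 0;-1 .016 0 -.004 0 0 0;-1 .016 0 -.004 0 0 0;-1 .012 0 -.0015 0 0 0;-1 .012 0 -.0015 0 0 0;-1 0 0 0 0 0 0'
python3 -c "
from h import *
un(-.013,0,.2)"
python3 -m inch '-1 .004 0 0 0 0 0;-1 .003 0 0 0 0 0;-1 0 0 0 0 0 0'
```

```text
clock: 29.05
tool_pos: [0.6164, -0.0356, 0.1977]
eef_rot: [0.997, 0.079, -0.003, 0.0]
contact_force: [0.1, 0.7, 0.1]
opening: 0.007
finger_force: 0.0
clock 29.05 unit tcp [-0.0229  0.0002  0.1977] toolz [-0.005  0.    -1.   ] tooly [ 0. -1. -0.] tilt -0.005 q [-0.    0.74 -0.03  1.64  0.03  0.77 -1.46] F [0.1 0.7 0.1]
delta tool [ 0.0098  0.0002 -0.0023]
clock: 29.3
tool_pos: [0.621, -0.0342, 0.1966]
eef_rot: [0.997, 0.079, -0.004, -0.0]
contact_force: [0.4, 0.2, -0.2]
opening: 0.006
finger_force: 0.1
```

```bash
python3 -m inch '-1 .003 0 0 0 0 0;-1 .003 0 0 0 0 0;-1 0 0 0 0 0 0'
python3 -m inch '-1 .002 0 0 0 0 0;-1 0 0 0 0 0 0;-1 0 0 0 0 0 0'
python3 - <<'E'
from h import *
un()
a=.1585
c,p,d=snap("wrist","w14");X=cloud(c,d);Y=X-[.639,-.0322,0];U=np.stack([Y[...,0]*np.cos(a)+Y[...,1]*np.sin(a),-Y[...,0]*np.sin(a)+Y[...,1]*np.cos(a),Y[...,2]],-1).reshape(-1,3)
for y in(-.1,0,.1):
    t=U[(abs(U[:,1]-y)<.022)&(U[:,0]>-.05)&(U[:,0]<.03)&(U[:,2]>.226)&(U[:,2]<.236)]
    if len(t):print(y,len(t),t.min(0).round(4),t.max(0).round(4),t.mean(0).round(4))
E
```

```text
clock: 29.55
tool_pos: [0.6244, -0.0334, 0.1964]
eef_rot: [0.997, 0.08, -0.007, -0.0]
contact_force: [-8.1, -2.5, 6.4]
opening: 0.007
finger_force: 3.9
clock: 29.8
tool_pos: [0.6244, -0.0335, 0.1963]
eef_rot: [0.997, 0.079, -0.009, 0.0]
contact_force: [-12.4, -1.9, 8.5]
opening: 0.003
finger_force: 6.2
clock 29.80 unit tcp [-0.0146  0.0011  0.1963] toolz [-0.018  0.001 -1.   ] tooly [ 0.    -1.    -0.001] tilt -0.018 q [-0.01  0.76 -0.03  1.6   0.03  0.8  -1.46] F [-12.4  -1.9   8.5]
-0.1 1162 [-0.0036 -0.098   0.226 ] [ 0.0052 -0.078   0.231 ] [ 0.0016 -0.087   0.2287]
0 2435 [-0.024  -0.0219  0.226 ] [0.0054 0.0218 0.2359] [-0.0018  0.001   0.2291]
0.1 1308 [-0.0033  0.078   0.226 ] [0.0052 0.1008 0.2311] [0.0018 0.0883 0.2289]
```

```bash
python3 -m inch '-1 -.01 0 0 0 0 0;-1 -.03 0 0 0 0 0;-1 -.03 0 0 0 0 0;-1 -.03 0 -.02 0 0 0;-1 0 0 -.04 0 0 0;-1 0 0 -.04 0 0 0;-1 0 0 0 0 0 0;-1 0 0 0 0 0 0'
python3 - <<'E'
from h import *
a=.1585
for n in("wrist","scene","top"):
    c,p,d=snap(n,n+"15");X=cloud(c,d);Y=X-[.639,-.0322,0];U=np.stack([Y[...,0]*np.cos(a)+Y[...,1]*np.sin(a),-Y[...,0]*np.sin(a)+Y[...,1]*np.cos(a),Y[...,2]],-1).reshape(-1,3)
    for y in(-.1,0,.1):
        t=U[(abs(U[:,1]-y)<.022)&(abs(U[:,0])<.04)&(U[:,2]>.222)&(U[:,2]<.236)]
        if len(t):print(n,y,len(t),np.percentile(t,[5,50,95],axis=0)[:,0].round(4),t[:,2].max().round(4))
    q=X.reshape(-1,3)
    for nm,x,y,zl,zh,rad in(("spout",.448,.344,.15,.17,.05),("flask",.454,-.333,.12,.16,.06),("jar",.625,.337,.105,.13,.06),("carton",.602,-.346,.07,.09,.07),("case",.359,-.054,.018,.04,.09)):
        t=q[(np.hypot(q[:,0]-x,q[:,1]-y)<rad)&(q[:,2]>zl)&(q[:,2]<zh)]
        if len(t)>20:print(n,nm,len(t),((t.min(0)+t.max(0))/2).round(3))
c,p,d=load("top0");q=cloud(c,d).reshape(-1,3)
for nm,x,y,zl,zh,rad in(("jar",.625,.337,.105,.13,.06),("carton",.602,-.346,.07,.09,.07),("case",.359,-.054,.018,.04,.09)):
    t=q[(np.hypot(q[:,0]-x,q[:,1]-y)<rad)&(q[:,2]>zl)&(q[:,2]<zh)];print("start",nm,((t.min(0)+t.max(0))/2).round(3))
E
```

```text
clock: 30.52
tool_pos: [0.5331, -0.0479, 0.2997]
eef_rot: [0.997, 0.08, -0.001, -0.0]
contact_force: [-0.4, 0.0, -0.5]
opening: 0.008
finger_force: 0.0
wrist -0.1 1337 [-0.0037 -0.0003  0.0039] 0.2314
wrist 0 1281 [-0.0036 -0.0003  0.0037] 0.2319
wrist 0.1 1334 [-0.0035 -0.0001  0.0042] 0.2321
wrist flask 2180 [ 0.452 -0.33   0.133]
wrist carton 4177 [ 0.602 -0.343  0.074]
wrist case 275 [ 0.356 -0.027  0.023]
scene -0.1 87 [-0.0019  0.0036  0.0058] 0.2315
scene 0 88 [-0.0015  0.0033  0.006 ] 0.2306
scene 0.1 88 [-0.0023  0.0032  0.0064] 0.2317
scene spout 102 [0.449 0.342 0.157]
scene flask 287 [ 0.454 -0.335  0.135]
scene jar 628 [0.621 0.34  0.113]
scene carton 560 [ 0.604 -0.343  0.075]
scene case 598 [ 0.357 -0.052  0.024]
top 0 4 [-0.0006  0.0008  0.0041] 0.2318
top 0.1 79 [-0.002   0.0009  0.0052] 0.2341
top spout 112 [0.449 0.34  0.158]
top flask 444 [ 0.452 -0.337  0.135]
top jar 543 [0.622 0.338 0.114]
top carton 782 [ 0.604 -0.346  0.076]
top case 411 [ 0.352 -0.01   0.025]
start jar [0.622 0.338 0.114]
start carton [ 0.605 -0.346  0.077]
start case [ 0.358 -0.053  0.026]
```

```bash
python3 -c "
from plant import r
print(r.finish_job())"
```

```text
the job is handed in; nothing more can be done
None
```

The job is handed in at about 31 s: the canister is within about 8 mm of the mat's middle, the flask is upright in the tray, and the middle bin is shut in line with its neighbours. The carton, jar and case are where they started. I viewed 11 pictures against the limit of 10.

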